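# Set and hold the stop arm of a lining length gauge

## Robot

A 6-joint arm with a two-finger parallel gripper is mounted at the origin on a cart in front of the work surface, level with it; the furniture and walls round the work are solid. World frame = base frame: x ahead of the robot, y to its left, z up, the work surface at z = 0. Lengths are in mm, angles in rad, forces in N, time in s.
With the tool pointing down it reaches from about 325 to 775 mm from the base axis. Payload 5.5 kg.
Tool frame: the origin (TCP) lies at the very end of the fingers, on their centre line; the grasp point (between the pads) lies 19 mm behind it; z points along the fingers, y is the line along which they close (so a half turn about z gives the same grasp; the last joint's range is limited). The gripper opens to 88 mm and grips with 3 to 60 N. Pads are 20 mm wide; open, the fingers measure 115 mm over their backs; the gripper's body (75 mm by 178 mm) begins 61 mm behind the grasp point.
Start: joints at [1.159, 0.091, 1.231, -0, 1.82, -0.057], TCP at [208.447, 562.642, 222.631] pointing down, gripper open.
Joint ranges: [-2.87, 2.87], [-0.86, 2.18], [0.17, 2.46], [-1.51, 4.65], [0.06, 2.69], [-2.65, 2.65]. Speed limits (rad/s): [2.57, 2.57, 3.01, 3.14, 3.14, 3.14].

## Interface

Orientations are given as [roll, pitch, yaw] about the fixed x, y, z axes, in that order (R = Rz(yaw) Ry(pitch) Rx(roll)).
In Python, from station import bot gives the robot as it stands. Calls block until the motion is done:
- bot.move_pose(position, orientation): joint-space move of the TCP to a pose.
- bot.movel(position, max_speed=150, attitude=None): straight line of the TCP; attitude=None keeps the orientation; max_speed is the mean speed in mm/s.
- bot.movej(angles): joint-space move.
- bot.gripper_to(opening): finger opening in mm; the grip force is fixed at half the most; returns when the fingers have stopped.
- bot.dwell(seconds).
- bot.inverse_kinematics(position, orientation): joint angles nearest the present ones, or None.
- bot.capture(name): name is "scene" or "top"; returns a dict with "color" (400x640x3 uint8, red, green, blue), "intrinsics" (3x3 intrinsics, pixels), "position" and "attitude" of the camera in the world. Camera axes: x right, y up, looking along -z (the intrinsics and any distortion apply to the point x, -y, -z); pixel columns grow to the right and rows downward; lengths in mm; the calibration is good to about 2 mm. A picture is of the moment at which its call begins. There is no depth.
A pose or a line that the arm cannot do raises bot.IKError and nothing moves.
- bot.close_job(): hands the job in; it is judged then, once.
Trained networks look in a picture, given as the dict that the camera call returned (one of the last four; its "shot" number tells which), for a name from the list of things; names that differ only in an ending like _2 or _b are one class to them, and where a whole thing is asked for, a point or a joint stands for the part that bears it (a point fixed in the world has none). Each returns a list of dicts, best first, with "score" (0 to 1); they miss things now and then, are a little off and sometimes report something else, mostly with a low value. They report only what shows in the picture. A call takes as long as a camera call.
- bot.outline_of(picture, query): "pixels" (400x640 bool, what is visible of it) and "bbox" ([left, top, right, bottom] in pixels, round what is visible of it).
Readings, each from a call of its own:
- bot.current_clock(): time.
- bot.current_joint_pos(): joint angles.
- bot.current_joint_velocities(): joint speeds.
- bot.current_joint_efforts(): joint torques, N m.
- bot.current_tool_pos(): TCP position.
- bot.current_ee_rot(): TCP orientation.
- bot.current_wrist_force(): force on the tool from outside, world axes, zero at the start.
- bot.current_wrist_torque(): the same for the moment, N m.
- bot.current_width(): finger opening in mm.
- bot.current_grasp_force(): force on a finger pad.
Only numpy, scipy, OpenCV 4.12 (cv2) and the standard library are available. Lean on these libraries where they do the work, as an engineer would, in place of code of your own. Each camera call takes 0.05 s, during which the arm holds its last target. There are 200 camera calls.

## Task

On the length gauge, loosen the red clamp knob by turning it anticlockwise (seen from above) to its stop, about a quarter turn. Then take the black grip head of the telescoping arm, squeeze in its yellow lock button, and pull the arm out until the brass pointer stands at the white line of the red clip on the scale. Finish while holding it there, still and with the button squeezed in, so that I can set a lining against the stop plate; leave the clip and everything else on the bench as they are.

Things in the scene. Friction and masses are not known exactly. Their poses are not given: they have to be found in the camera images.
- gauge: length gauge, fixed: wooden base x -60..60, y -200..225 mm, 14 high; origin on the bench, z up, +y the way the arm is pulled out. On it: square outer tube (y -200 to -30, top z 88), grey clamp collar 48x50 at y -55 (top z 100) under the red knob, guide rail 8 wide below the arm (top z 42), white scale with ticks each 10 mm (x 24 to 50, y 54 to 222, top z 22)
- knob_grip (a point): point on the red clamp knob's vertical axis, 120 mm above the bench, where to grip: the knob is an upright wing 44 long (along its own y), 12 thick (along its own x), its top 10 mm above this point; the grey collar's top lies 20 mm below it. Its axes turn with the knob.
- knob (a joint): angle of the clamp knob, rad: it starts tight at 0 to 0.2 and turns anticlockwise seen from above (growing) to its stop at 1.5; the telescoping arm is clamped below about 0.7 and free from 0.8. Stiff, about 0.1 N m; stays where it is left.
- extension (a joint): extension of the telescoping arm, m: starts home at 0, slides along +y of the gauge to 0.13. Clamped by the tight knob (holds 25 N or more); also locked by the button's latch in a rack of 10 mm pitch (about 1.5 mm of play), except while the button is squeezed. When free, a light spring (about 3 N) draws it home.
- grip_head: black grip head fixed on the arm, a block 28 (x) x 44 (y) x 34 (z) mm; origin at its centre, 76 mm above the bench; axes parallel to the gauge's. The yellow button is on its -x side; a skirt (x -10 to 24, y -13 to 13) hangs below it. The steel stop plate (60 wide, z 54 to 94 above the bench) stands 45 mm ahead of the centre (+y).
- grip (a point): centre of the black grip head (the same point as its origin), where to take it with the fingers closing along the gauge's x: one finger on the plain +x face (14 mm from this point), the other on the button.
- button (a joint): travel of the yellow lock button, m: 0 out (locked) to 0.005 fully in; arm unlocked from about 2.5 mm in. Paddle 28 (y) x 24 (z) mm at the height of the grip head's centre, its face 22 mm from the head's centre line on the -x side when out, 17 mm when in; moves along the gauge's +x against a spring of 6 N rising to 9 N
- pointer (a point): tip of the brass pointer that the arm carries over the scale (42 mm to +x and 45 mm to +y of the grip head's centre, 27 mm above the bench); it moves with the arm
- mark (a point): white line on top of the red marker clip (14x8x12 mm) on the outer edge of the scale; axes parallel to the gauge's. The pointer is at the mark when both have the same y in the gauge's frame; the arm is then 55 to 115 mm out.
- lining_a: kerfed lining strip, 14x118x16 mm, beside the gauge; loose, leave it where it lies; origin under its centre
- pencil: pencil, 7x166x7 mm, beside the gauge; loose, leave it where it lies; origin under its centre
- kerf_strip: dark kerfed strip, 16x128x7 mm, behind the gauge; loose, leave it where it lies; origin under its centre
- tape_roll: roll of yellow masking tape, 50 across, 19 high mm; loose, leave it where it lies; origin under its centre
- caul_d: dark wooden caul, 18x90x25 mm; loose, leave it where it lies; origin under its centre
- maple_caul: pale maple caul, 18x74x14 mm; loose, leave it where it lies; origin under its centre
- glue_bottle: white glue bottle with orange cap, 58 across, 226 high mm; loose, leave it where it lies; origin under its centre

How it is judged:
By the outcome, as a careful person would: the job done as asked, in the order asked, and still so for the second after the job is handed in, while the arm keeps its last pose, push and grip.
It also fails if it takes over 48 s, if anything falls off the work surface, if the arm or the gripper's body presses on something with over 40 N, if the wrist force passes 120 N, or if a joint passes its speed limit or range.

## Working session

There is one attempt and no reset: what is moved stays moved. The work goes in short steps, each a Python script; the robot and the scene stay as the last script left them, time stands still between calls to the robot, and variables do not carry over. Pictures are saved under pics/ and viewed, at most 11 in all, crops included, and the job is handed in when it is done.

```bash
ls; mkdir -p pics; python3 - <<'E'
from station import bot
import cv2,numpy as np
for n in("scene","top"):
    p=bot.capture(n); cv2.imwrite(f"pics/{n}0.png",p["color"][:,:,::-1])
    print(n,p["intrinsics"],p["position"],p["attitude"],[k for k in p])
    for q in("gauge","knob","grip_head","button","pointer","mark","glue_bottle"):
        for d in bot.outline_of(p,q)[:2]:
            m=d["pixels"]; ys,xs=np.nonzero(m); print(q,round(d["score"],2),d["bbox"],xs.mean().round(1),ys.mean().round(1),len(xs))
print(bot.current_clock(),bot.current_ee_rot())
E
```

```text
pics
scene [[389.18129547   0.         321.61981208]
 [  0.         389.18129547 200.97481985]
 [  0.           0.           1.        ]] [-190.84905155 -692.47373031  834.13372234] [ 0.98562399 -0.01783321 -0.77784737] ['color', 'intrinsics', 'position', 'attitude', 'shot']
gauge 0.87 [291.2, 210.4, 411.6, 270.9] 356.7 235.7 3953
gauge 0.72 [363.8, 211.0, 378.5, 224.3] 369.7 217.0 144
knob 0.64 [363.9, 211.7, 375.4, 221.1] 369.5 216.9 121
grip_head 0.93 [328.8, 203.7, 360.9, 233.3] 342.3 219.1 402
grip_head 0.21 [403.3, 301.9, 436.7, 322.3] 418.1 312.0 315
button 0.57 [341.5, 219.4, 349.2, 223.3] 342.4 221.3 55
pointer 0.68 [328.8, 209.4, 355.4, 229.0] 342.5 219.4 382
mark 0.55 [345.1, 261.0, 384.6, 273.8] 363.7 269.1 268
glue_bottle 0.92 [266.1, 131.3, 284.7, 180.7] 274.9 160.3 612
glue_bottle 0.31 [365.1, 211.0, 376.4, 222.9] 369.7 216.8 100
top [[418.96121751   0.         318.71126419]
 [  0.         418.96121751 198.51702707]
 [  0.           0.           1.        ]] [ 388.3335793    49.75069857 1306.83134555] [ 0.13803702 -0.00569542 -1.58321957] ['color', 'intrinsics', 'position', 'attitude', 'shot']
gauge 0.92 [272.9, 153.4, 414.9, 226.5] 342.1 187.7 5298
knob 0.7 [371.2, 207.2, 404.0, 225.3] 386.6 213.6 191
knob 0.53 [357.4, 170.8, 373.8, 180.3] 366.0 175.4 103
grip_head 0.71 [321.9, 177.4, 356.0, 199.3] 336.7 185.9 307
pointer 0.68 [319.2, 177.5, 358.1, 199.9] 335.4 186.5 363
mark 0.71 [438.7, 215.4, 466.7, 224.5] 453.8 219.1 127
mark 0.61 [279.8, 164.2, 291.0, 180.0] 282.6 169.2 97
glue_bottle 0.82 [164.3, 148.9, 202.2, 174.2] 183.7 161.5 663
0.8 [ 3.14150422e+00 -2.67783730e-06  2.78676116e+00]
```

```bash
python3 - <<'E'
import cv2
a=cv2.imread("pics/top0.png")[110:260,230:480]; cv2.imwrite("pics/top0c.png",cv2.resize(a,(800,480),interpolation=cv2.INTER_CUBIC))
b=cv2.imread("pics/scene0.png")[190:290,280:430]; cv2.imwrite("pics/scene0c.png",cv2.resize(b,(800,533),interpolation=cv2.INTER_CUBIC))
E
```

```text
(no output)
```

View pics/top0c.png

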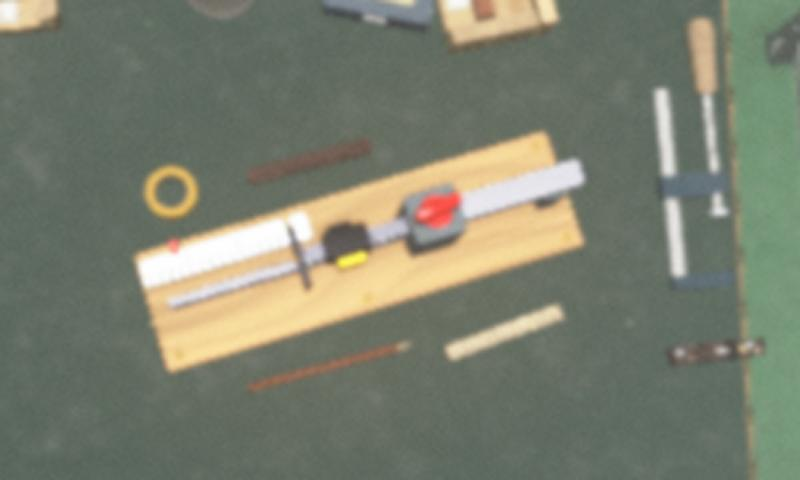

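View pics/scene0c.png

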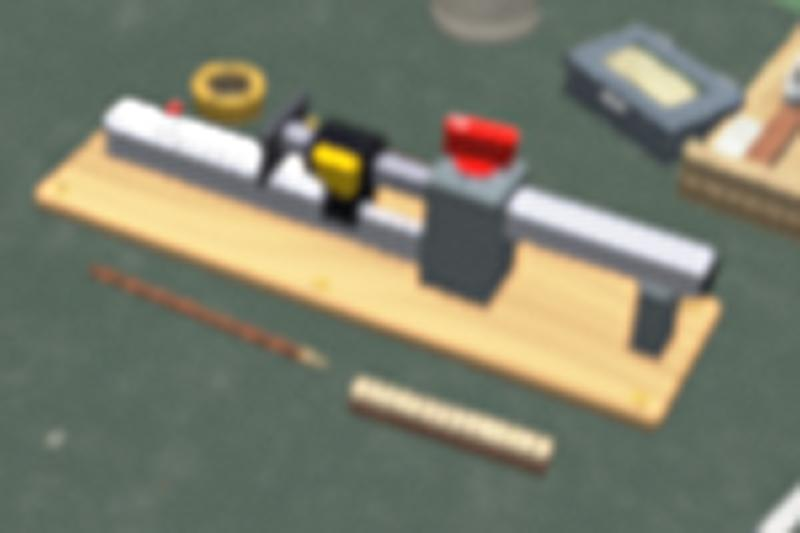

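View pics/top0.png

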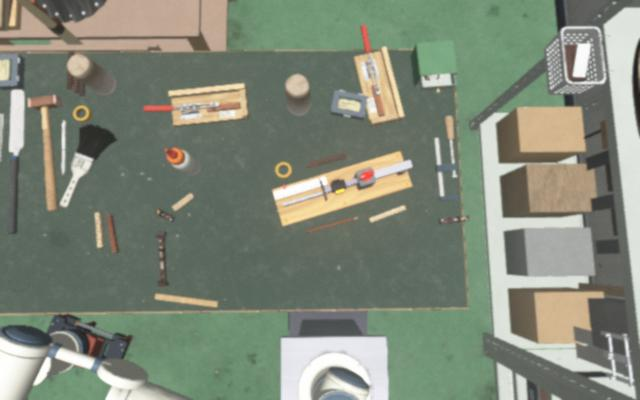

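The top view shows the gauge with +y pointing image-left, slightly down. The knob is at about px (367,175), the head at (338,186), the button at (340,191) and the red clip at (284.5,187). I'll fit the gauge pose from the wood silhouette and overlay it as a check.

```bash
cat > h.py <<'E'
import numpy as np,cv2
from scipy.spatial.transform import Rotation as R
def proj(p,P):
    q=(np.atleast_2d(P)-p["position"])@R.from_euler("xyz",p["attitude"]).as_matrix()
    q=q*[1,-1,-1]; u=q@np.array(p["intrinsics"]).T; return u[:,:2]/u[:,2:]
def ray(p,uv,z):
    K=np.array(p["intrinsics"]); d=np.linalg.inv(K)@np.array([uv[0],uv[1],1.])*[1,-1,-1]
    d=R.from_euler("xyz",p["attitude"]).as_matrix()@d; o=np.array(p["position"]); return o+d*(z-o[2])/d[2]
def g2w(g,P): # g=x,y,yaw
    P=np.atleast_2d(np.array(P,float)); c,s=np.cos(g[2]),np.sin(g[2])
    return np.c_[g[0]+c*P[:,0]-s*P[:,1],g[1]+s*P[:,0]+c*P[:,1],P[:,2]]
def cen(p,m,win): # centroid of colour mask inside window
    l,t,r,b=win; ys,xs=np.nonzero(m[t:b,l:r]); return xs.mean()+l,ys.mean()+t,len(xs)
E
cat > fit.py <<'E'
from station import bot
from h import *
from scipy.optimize import minimize
box=np.array([[x,y,z] for x in(-60,60) for y in(-200,225) for z in(0,14)])
S=4
def soft(p):
    im=cv2.resize(p["color"],None,fx=S,fy=S,interpolation=cv2.INTER_CUBIC)
    h=cv2.cvtColor(im,cv2.COLOR_RGB2HSV)
    m=((h[...,0]>9)&(h[...,0]<27)&(h[...,1]>60)&(h[...,2]>125)).astype(np.uint8)
    o=max(bot.outline_of(p,"gauge"),key=lambda d:d["score"])["pixels"].astype(np.uint8)
    o=cv2.resize(cv2.dilate(o,np.ones((5,5))),None,fx=S,fy=S,interpolation=cv2.INTER_NEAREST)
    m&=o; m=cv2.morphologyEx(m,cv2.MORPH_OPEN,np.ones((9,9)))
    n,l,st,_=cv2.connectedComponentsWithStats(m); m=np.isin(l,[i for i in range(1,n) if st[i,4]>150])
    hull=cv2.convexHull(np.argwhere(m)[:,::-1].astype(np.int32)); M=np.zeros(m.shape,np.uint8); cv2.fillConvexPoly(M,hull,255); return M
ps={n:bot.capture(n) for n in("top","scene")}; Ms={n:soft(p) for n,p in ps.items()}
def cost(g,ns):
    c=0
    for n in ns:
        uv=(proj(ps[n],g2w(g,box))+.5)*S-.5
        h=cv2.convexHull((uv*16).round().astype(np.int32)); I=np.zeros_like(Ms[n]); cv2.fillConvexPoly(I,h,255,cv2.LINE_AA,4)
        c+=np.abs(I.astype(int)-Ms[n]).sum()/255/S/S
    return c
c0=ray(ps["top"],(342,189),14)
for ns in(("top",),("scene",),("top","scene")):
    r=min((minimize(cost,[c0[0],c0[1],y],args=(ns,),method="Nelder-Mead",options=dict(initial_simplex=np.array([[c0[0],c0[1],y],[c0[0]+15,c0[1],y],[c0[0],c0[1]+15,y],[c0[0],c0[1],y+.1]]))) for y in(.2,.3)),key=lambda r:r.fun)
    print(ns,r.x.round(3),r.fun,Ms[ns[0]].sum()/255/16)
g=r.x
# clip, knob, button colour centroids
for n,p in ps.items():
    hs=cv2.cvtColor(p["color"],cv2.COLOR_RGB2HSV); red=((hs[...,0]<6)|(hs[...,0]>173))&(hs[...,1]>130)&(hs[...,2]>110)
    yel=(abs(hs[...,0].astype(int)-28)<5)&(hs[...,1]>150)&(hs[...,2]>150)
    for nm,m in(("red",red),("yel",yel)):
        k,l,st,ce=cv2.connectedComponentsWithStats(m.astype(np.uint8))
        for i in range(1,k):
            if 265<ce[i][0]<400 and 150<ce[i][1]<280: 
                for z in (34,76,120):
                    w=ray(p,ce[i],z); c,s=np.cos(g[2]),np.sin(g[2]); d=w[:2]-g[:2]
                    print(n,nm,st[i,4],ce[i].round(1),z,"gauge xy",(c*d[0]+s*d[1]).round(1),(-s*d[0]+c*d[1]).round(1))
    im=cv2.resize(p["color"],None,fx=5,fy=5,interpolation=cv2.INTER_CUBIC)[:,:,::-1].copy()
    def line(P,col): cv2.polylines(im,[((proj(p,g2w(g,P))+.5)*5-.5).round().astype(np.int32)],True,col,1)
    line([[-60,-200,14],[60,-200,14],[60,225,14],[-60,225,14]],(255,0,0))
    line([[24,54,22],[50,54,22],[50,222,22],[24,222,22]],(0,255,0))
    line([[-24,-80,100],[24,-80,100],[24,-30,100],[-24,-30,100]],(255,0,255))
    o=(1350,750) if n=="top" else (1430,980); cv2.imwrite(f"pics/{n}_fit.png",im[o[1]:o[1]+420,o[0]:o[0]+740])
np.save("g.npy",g)
E
python3 fit.py
```

```text
('top',) [ 6.04383e+02 -4.64820e+01  2.93000e-01] 378.9887254901961 5171.125
('scene',) [ 6.15039e+02 -4.29910e+01  2.93000e-01] 262.3593137254902 3266.1875
('top', 'scene') [ 6.06559e+02 -4.58160e+01  3.02000e-01] 981.1551470588236 5171.125
top red 78 [366.9 175.1] 34 gauge xy 9.5 -69.7
top red 78 [366.9 175.1] 76 gauge xy 3.2 -62.2
top red 78 [366.9 175.1] 120 gauge xy -3.3 -54.4
top yel 28 [339.3 190.8] 34 gauge xy -10.9 26.9
top yel 28 [339.3 190.8] 76 gauge xy -16.4 31.1
top yel 28 [339.3 190.8] 120 gauge xy -22.3 35.6
scene red 2 [312.5 210. ] 34 gauge xy 50.1 177.5
scene red 2 [312.5 210. ] 76 gauge xy -2.6 148.2
scene red 2 [312.5 210. ] 120 gauge xy -57.8 117.5
scene red 117 [369.4 216.8] 34 gauge xy 112.7 -17.1
scene red 117 [369.4 216.8] 76 gauge xy 56.7 -36.2
scene red 117 [369.4 216.8] 120 gauge xy -1.9 -56.2
scene yel 32 [342.5 219.5] 34 gauge xy 51.3 58.5
scene yel 32 [342.5 219.5] 76 gauge xy -1.5 35.4
scene yel 32 [342.5 219.5] 120 gauge xy -56.7 11.3
```

View pics/top_fit.png

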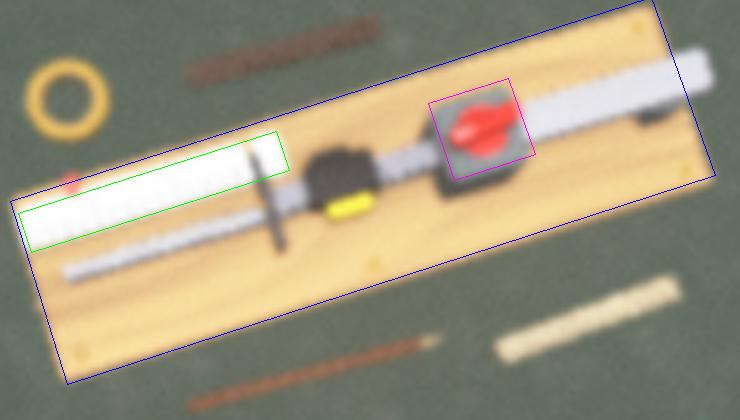

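View pics/scene_fit.png

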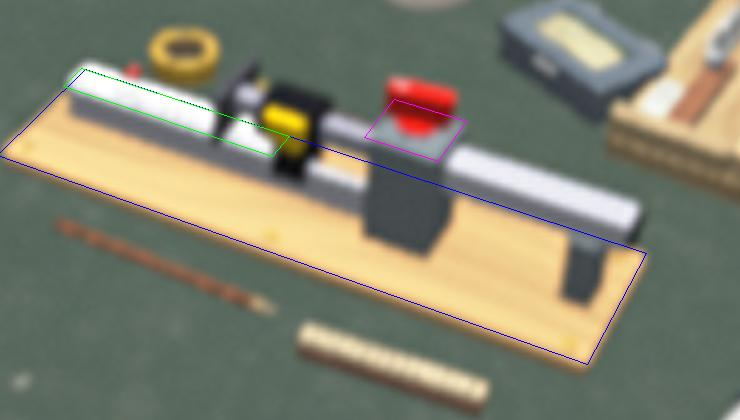

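The overlay shows the pose is close, but the scale outline sits about 1.5 px off in yaw and x. I'll refine it with an edge fit on both views.

```bash
cat > fit2.py <<'E'
from station import bot
from h import *
from scipy.optimize import least_squares
from scipy.ndimage import map_coordinates
ps={n:bot.capture(n) for n in("top","scene")}
def L(x0,y0,x1,y1,z,n=25): return np.linspace([x0,y0,z],[x1,y1,z],n)
E={"top":[L(-60,-190,-60,215,0),L(60,60,60,165,14),L(60,-190,60,-40,14),L(-55,225,55,225,14),L(-55,-200,-25,-200,14,8),L(25,-200,55,-200,14,8),
 L(24,80,24,215,22),L(50,60,50,160,22),L(25,222,45,222,22,8),L(24,-75,24,-35,100,10),L(-20,-80,-20,-80,100,1)],
 "scene":[L(-60,-190,-60,215,0),L(-55,-200,55,-200,0),L(-55,225,10,225,14,15),L(-24,-75,-24,-35,100,10),L(-20,-80,-16,-80,100,3),L(18,-80,20,-80,100,2)]}
G={n:cv2.GaussianBlur(p["color"].astype(np.float32),(0,0),.7) for n,p in ps.items()}
t=np.arange(-W,W+.01,.25) if (W:=3.5) else 0
def meas(g,W):
    t=np.arange(-W,W+.01,.25); out=[]
    for n in E:
        for li,P in enumerate(E[n]):
            if len(P)<2: continue
            u=proj(ps[n],g2w(g,P)); d=u[-1]-u[0]; nn=np.array([-d[1],d[0]])/np.hypot(*d)
            for Pi,ui in zip(P,u):
                s=ui+t[:,None]*nn
                v=np.stack([map_coordinates(G[n][...,c],[s[:,1],s[:,0]],order=1) for c in range(3)],1)
                q=np.linalg.norm(np.gradient(v,.25,axis=0),axis=1)
                k=q.argmax()
                if q[k]<12 or k in(0,len(t)-1): continue
                w=q*(abs(t-t[k])<1); out.append((n,li,Pi,nn,ui+nn*(w@t)/w.sum()))
    return out
g=np.load("g.npy")
for ns in(("top",),("scene",),("top","scene")):
  g=np.load("g.npy") if ns[0]=="scene" or len(ns)==1 else g
  for W in(3.5,3.5,2.5,2.5,2,2):
    m=[o for o in meas(g,W) if o[0] in ns]
    f=lambda g:np.array([(proj(ps[n],g2w(g,P))[0]-s)@nn for n,_,P,nn,s in m])
    g=least_squares(f,g,loss="soft_l1",f_scale=.3,x_scale=[1,1,.01]).x
  r=f(g); print(ns,g.round(4),len(m),np.median(abs(r)).round(2))
  for n in ns: print(n,[(li,round(float(np.median([x for x,o in zip(r,m) if o[0]==n and o[1]==li])),2)) for li in sorted({o[1] for o in m if o[0]==n})])
  if ns==("top",): gt=g
np.save("g2.npy",g)
for n,p in ps.items():
    im=cv2.resize(p["color"],None,fx=5,fy=5,interpolation=cv2.INTER_CUBIC)[:,:,::-1].copy()
    def line(P,col): cv2.polylines(im,[((proj(p,g2w(g,P))+.5)*5-.5).round().astype(np.int32)],True,col,1)
    line([[-60,-200,14],[60,-200,14],[60,225,14],[-60,225,14]],(255,0,0))
    line([[24,54,22],[50,54,22],[50,222,22],[24,222,22]],(0,255,0))
    line([[-24,-80,100],[24,-80,100],[24,-30,100],[-24,-30,100]],(255,0,255))
    o=(1350,750) if n=="top" else (1430,980); cv2.imwrite(f"pics/{n}_fit2.png",im[o[1]:o[1]+420,o[0]:o[0]+740])
a,b=[cv2.imread(f"pics/{n}_fit2.png")[:290] for n in("top","scene")]; b=cv2.imread("pics/scene_fit2.png")[50:350]
cv2.imwrite("pics/fit2.png",np.vstack([a,b]))
c,s=np.cos(g[2]),np.sin(g[2])
for nm,n,uv,z in(("knob","top",(366.9,175.1),123),("knob","scene",(369.4,216.8),118),("but","top",(339.3,190.8),82),("but","scene",(342.5,219.5),76),("clip","top",(283.6,186.6),34),("clip","scene",(312.5,210.),30)):
    d=(ray(ps[n],uv,z)-[*g[:2],0]); print(nm,n,(c*d[0]+s*d[1]).round(1),(-s*d[0]+c*d[1]).round(1))
E
python3 fit2.py
```

```text
('top',) [ 6.050156e+02 -4.448090e+01  2.906000e-01] 164 0.23
top [(0, -0.45), (1, 0.03), (2, 0.01), (3, -0.2), (4, 0.0), (5, 0.0), (6, 0.21), (7, -1.38), (8, 0.72), (9, 0.26)]
('scene',) [ 6.20124e+02 -3.99171e+01  2.91900e-01] 71 0.22
scene [(0, 0.01), (1, 0.04), (2, -0.47), (3, -1.18)]
('top', 'scene') [ 6.1561e+02 -4.1050e+01  3.4970e-01] 171 0.68
top [(0, 0.45), (1, 0.96), (3, -0.17), (4, 0.56), (5, -0.61), (6, 0.71), (7, -0.77), (8, 0.04), (9, -1.48)]
scene [(0, -0.28), (1, 0.02), (2, -0.01), (3, -1.41)]
knob top -16.4 -55.2
knob scene -12.2 -56.6
but top -25.7 31.2
but scene -9.9 34.1
clip top 53.2 181.7
clip scene 53.6 176.0
```

View pics/fit2.png

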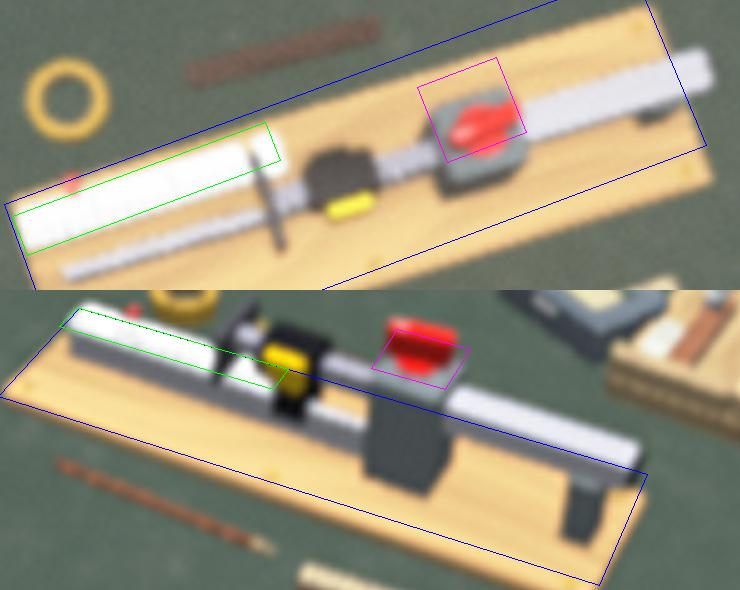

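The joint fit diverged. Yaw is about 0.291 from both views independently. The scene front edge is probably the z=14 top edge, so I'll fix the yaw and check.

```bash
sed -i 's/L(-60,-190,-60,215,0),L(-55,-200,55,-200,0)/L(-60,-190,-60,215,ZS),L(-55,-200,55,-200,ZS)/; s/^E={/import sys; ZS=float(sys.argv[1])\nE={/' fit2.py
sed -i 's/^np.save("g2.npy",g)/g=gt; np.save("g2.npy",g)/; s/^g=np.load("g.npy")$/g=np.array([605,-45,.291])/; s/g=np.load("g.npy") if.*$/g=np.array([607,-45,.291])/; s/soft_l1",f_scale=.3/cauchy",f_scale=.3/' fit2.py
python3 fit2.py 14; python3 fit2.py 0 | sed -n 3,6p
```

```text
('top',) [ 6.049359e+02 -4.463140e+01  2.907000e-01] 166 0.23
top [(0, -0.48), (1, 0.03), (2, -0.0), (3, -0.03), (4, 0.02), (5, 0.11), (6, 0.02), (7, -1.4), (8, 0.63), (9, 0.22)]
('scene',) [ 6.058782e+02 -4.705610e+01  2.883000e-01] 78 0.03
scene [(0, 0.0), (1, -0.01), (2, 0.21), (3, 0.0), (4, -1.34), (5, -0.2)]
('top', 'scene') [ 6.052122e+02 -4.534560e+01  2.910000e-01] 240 0.24
top [(0, -0.47), (1, 0.24), (2, 0.01), (3, 0.07), (4, 0.27), (5, 0.26), (6, 0.02), (7, -1.35), (8, 0.89), (9, 0.24)]
scene [(0, -0.01), (1, -0.7), (2, -0.23), (3, 0.0), (4, -1.45)]
knob top -1.9 -55.7
knob scene 2.5 -56.9
but top -16.3 30.0
but scene -0.7 33.8
clip top 53.7 184.9
clip scene 54.4 179.2
('scene',) [ 6.198097e+02 -3.979440e+01  2.902000e-01] 70 0.21
scene [(0, 0.02), (1, 0.03), (2, -0.5), (3, -1.27)]
('top', 'scene') [ 6.049214e+02 -4.452880e+01  2.909000e-01] 216 0.23
top [(0, -0.47), (1, 0.02), (2, 0.0), (3, -0.2), (4, 0.0), (5, 0.01), (6, 0.03), (7, -1.4), (8, 0.63), (9, 0.25)]
```

View pics/fit2.png

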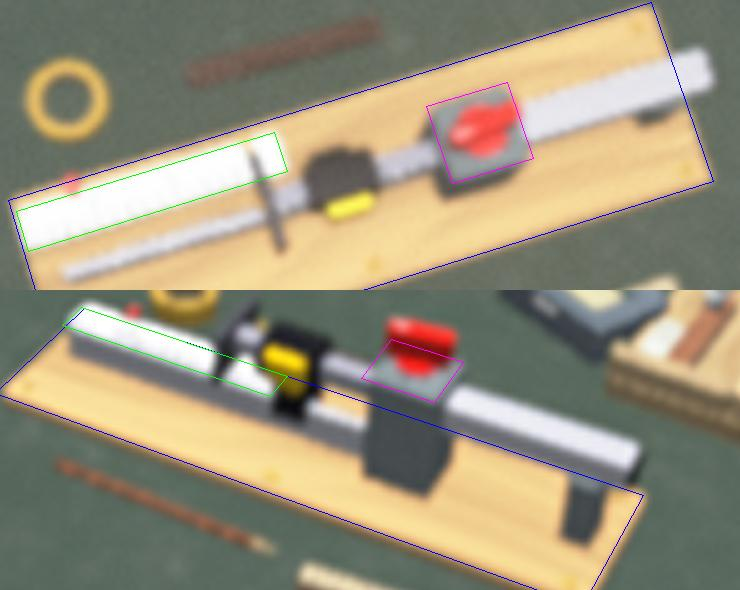

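The fit is good now: base, collar and scale outlines coincide in both views, with g≈(605.2,-45.4,0.291). Next I'll measure the clip and head, check the IK, and go to the knob.

```bash
cat >> h.py <<'E'
g=np.array([605.2,-45.3,.2908])
def w2g(w): 
    d=np.asarray(w)[:2]-g[:2]; c,s=np.cos(g[2]),np.sin(g[2]); return np.array([c*d[0]+s*d[1],-s*d[0]+c*d[1]])
def redc(p,uv,r=5): # red-excess weighted centroid
    u,v=[int(round(x)) for x in uv]; a=p["color"][v-r:v+r+1,u-r:u+r+1].astype(float)
    e=np.clip(a[...,0]-1.0*np.maximum(a[...,1],a[...,2])-45,0,None)
    Y,X=np.mgrid[v-r:v+r+1,u-r:u+r+1]; return np.array([(e*X).sum(),(e*Y).sum()])/e.sum(),e.sum()
E
python3 - <<'E'
from station import bot
from h import *
ps={n:bot.capture(n) for n in("top","scene")}
for n,uv in(("top",(284,187)),("scene",(312,210))):
    c,s=redc(ps[n],uv)
    for z in(22,28,34): print("clip",n,c.round(2),z,w2g(ray(ps[n],c,z)).round(1))
print("head top",w2g(ray(ps["top"],(338.2,185.6),93)))
print("head proj y=30", [proj(ps[n],g2w(g,[[0,30,93],[-22,30,76]])).round(1) for n in ps])
print("bottle",ray(ps["top"],(183.7,161.5),110))
k=g2w(g,[0,-55,0])[0]; print("knob",k)
hd=g2w(g,[0,30,0])[0]; hf=g2w(g,[0,145,0])[0]
for kk in(0,-1):
    y0=g[2]+.1-np.pi/2+(kk+1)*np.pi
    for q,yaw in((k,y0),(k,y0+1.45),(hd,y0-.1),(hf,y0-.1)):
        j=bot.inverse_kinematics([q[0],q[1],107],[np.pi,0,yaw]); print(yaw,None if j is None else np.round(j,2))
E
```

```text
clip top [283.81 186.25] 22 [ 56.7 185. ]
clip top [283.81 186.25] 28 [ 55.6 184.9]
clip top [283.81 186.25] 34 [ 54.5 184.7]
clip scene [312.18 209.97] 22 [ 63.9 186.7]
clip scene [312.18 209.97] 28 [ 56.4 182.5]
clip scene [312.18 209.97] 34 [ 48.9 178.2]
head top [-2.12119094 30.17777774]
head proj y=30 [array([[338. , 184.9],
       [340. , 192.8]]), array([[344.1, 215.6],
       [340.9, 223.3]])]
bottle [667.99466138 432.98852647 110.        ]
knob [620.96953007 -97.99081439   0.        ]
1.9615963267948966 [-0.21  0.18  1.34  0.    1.62 -0.6 ]
3.4115963267948963 [-0.21  0.18  1.34  0.    1.62 -2.05]
1.8615963267948965 [-0.08  0.09  1.44  0.    1.62 -0.38]
1.8615963267948965 [ 0.11  0.02  1.51  0.    1.61 -0.19]
-1.1799963267948965 [-0.21  0.18  1.34 -0.    1.62  2.54]
0.27000367320510343 [-0.21  0.18  1.34 -0.    1.62  1.09]
-1.2799963267948966 None
-1.2799963267948966 None
```

```bash
python3 - <<'E'
from station import bot
from h import *
import cv2
k=g2w(g,[0,-55,0])[0]; y0=g[2]+.1+np.pi/2
p=bot.current_tool_pos(); bot.movel([p[0],p[1],320],300)
bot.move_pose([k[0],k[1],200],[np.pi,0,y0])
bot.gripper_to(50)
bot.movel([k[0],k[1],106],120)
print(bot.current_clock(),bot.current_wrist_force().round(1))
bot.gripper_to(0)
print(bot.current_width(),bot.current_grasp_force(),bot.current_wrist_force().round(1),bot.current_wrist_torque().round(2))
for a in np.append(np.arange(.2,1.5,.2),1.45):
    bot.move_pose([k[0],k[1],106],[np.pi,0,y0-.1+a]); print(round(a,2),bot.current_wrist_force().round(1),bot.current_wrist_torque().round(2))
print(bot.current_width(),bot.current_clock())
for n in("top","scene"): 
    c=bot.capture(n); cv2.imwrite(f"pics/{n}_k.png",c["color"][:,:,::-1])
E
```

```text
6.3333 [ 0.6 -0.4 -0. ]
11.738858015738407 32.85891712526791 [ 0.4 -0.4  6.7] [-0.06  0.04 -0.01]
0.2 [0.1 1.1 5.8] [-0.04  0.06  0.04]
0.4 [-0.6  1.3  4.6] [-0.12  0.12  0.11]
0.6 [-1.   0.6  6.7] [-0.08  0.05  0.09]
0.8 [-0.9  0.9  5.7] [-0.09  0.15  0.16]
1.0 [-0.3 -0.5  5.8] [-0.11  0.18  0.05]
1.2 [-1.1 -1.2  7.2] [-0.07  0.11  0.07]
1.4 [-1.3 -0.5  6.2] [-0.18  0.1   0.13]
1.45 [-1.1 -1.4  5.6] [-0.09  0.13  0.17]
11.708794813908689 9.375
```

```bash
python3 - <<'E'
from station import bot
from h import *
import cv2
k=g2w(g,[0,-55,0])[0]; b=g[2]+np.pi/2
for a in (1.48,1.51,1.54,1.57):
    bot.move_pose([k[0],k[1],106],[np.pi,0,b+a]); t=bot.current_wrist_torque(); print(a,t.round(2))
    if t[2]>.5: break
bot.gripper_to(50); bot.movel([k[0],k[1],200],200)
h=g2w(g,[0,30,0])[0]
bot.move_pose([h[0],h[1],200],[np.pi,0,b])
im=[]
bot.gripper_to(80)
for n in("top","scene"):
    c=bot.capture(n); uv=proj(c,g2w(g,[[0,60,60]]))[0].astype(int); a=c["color"][uv[1]-50:uv[1]+50,uv[0]-80:uv[0]+80,::-1]
    im.append(cv2.resize(a,(480,300),interpolation=cv2.INTER_CUBIC))
cv2.imwrite("pics/k2.png",np.vstack(im)); print(bot.current_clock())
E
```

```text
1.48 [-0.13  0.13  0.07]
1.51 [-0.03  0.19 -0.63]
1.54 [-0.02  0.12 -0.66]
1.57 [-0.03 -0.02 -0.72]
14.1
```

View pics/k2.png

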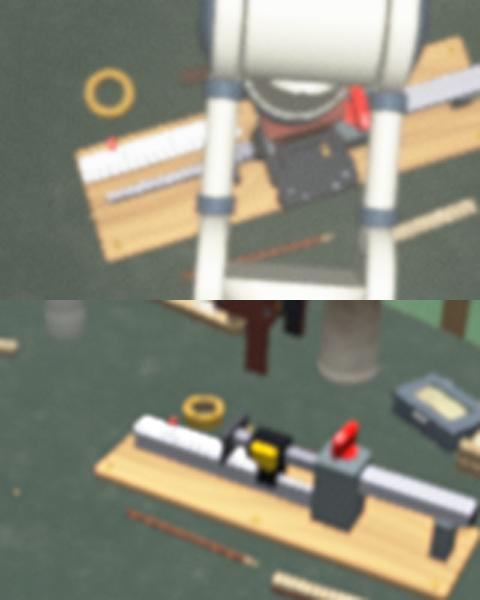

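The wing now stands across the gauge, and the torque jump at 1.51 rad shows it reached its stop. Now grip the head and squeeze.

```bash
python3 - <<'E'
from station import bot
from h import *
h=g2w(g,[-1.5,30,0])[0]
bot.movel([h[0],h[1],200],150)
bot.movel([h[0],h[1],57],120)
print(bot.current_wrist_force().round(1),bot.current_clock())
bot.gripper_to(0)
u=np.array([np.cos(g[2]),np.sin(g[2]),0]); v=np.array([-u[1],u[0],0])
def st(): f=bot.current_wrist_force(); return bot.current_width().__round__(2),round(bot.current_grasp_force(),1),"fx,fy",round(f@u,1),round(f@v,1),round(f[2],1)
print(st())
p=np.array([h[0],h[1],57.])
for e in(5,25,60,100):
    bot.movel(p+e*v,60); print(e,st(),w2g(bot.current_tool_pos()).round(2))
print(bot.current_clock())
im=[]
for n in("top","scene"):
    c=bot.capture(n); uv=proj(c,g2w(g,[[30,150,40]]))[0].astype(int); a=c["color"][uv[1]-25:uv[1]+25,uv[0]-65:uv[0]+65,::-1]
    im.append(cv2.resize(a,(780,300),interpolation=cv2.INTER_CUBIC)); print(n,uv)
cv2.imwrite("pics/e1.png",np.vstack(im))
E
```

```text
[ 0.   0.3 -0.1] 15.6917
(30.75, 30.0, 'fx,fy', np.float64(6.0), np.float64(-0.1), np.float64(-2.6))
5 (30.73, 30.0, 'fx,fy', np.float64(6.3), np.float64(-2.6), np.float64(-2.5)) [-0.36 34.87]
25 (30.6, 30.0, 'fx,fy', np.float64(5.7), np.float64(-1.0), np.float64(-2.8)) [-0.28 54.95]
60 (31.2, 30.0, 'fx,fy', np.float64(8.2), np.float64(-1.4), np.float64(-3.2)) [-0.15 89.77]
100 (30.86, 30.0, 'fx,fy', np.float64(8.1), np.float64(-1.8), np.float64(-3.5)) [-5.0000e-02  1.2966e+02]
18.7917
top [296 190]
scene [316 213]
```

View pics/e1.png

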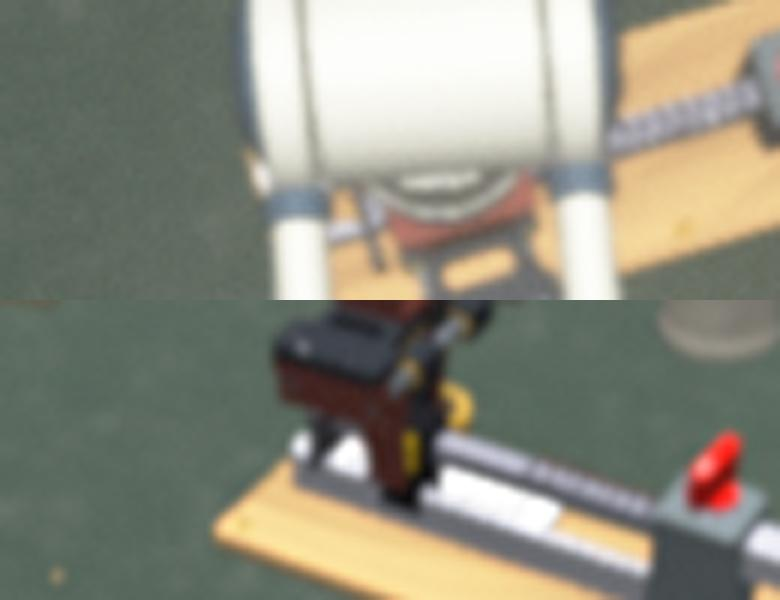

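The arm comes out freely at width ≈31, which means the button is fully in. However, the gripper hides the pointer and clip in both views. I'll let the latch hold it near the mark, step clear, measure pointer against clip directly, then regrip.

```bash
python3 - <<'E'
from station import bot
from h import *
u=np.array([np.cos(g[2]),np.sin(g[2]),0]); v=np.array([-u[1],u[0],0])
h=g2w(g,[-.5,30,57])[0]
bot.movel(h+111*v,60); print(w2g(bot.current_tool_pos()).round(2),bot.current_width())
bot.gripper_to(80); print(bot.current_wrist_force().round(1))
q=h+111*v; bot.movel([q[0],q[1],170],200)
j=np.array(bot.current_joint_pos()); j[0]-=.75; bot.movej(j)
print(bot.current_clock())
im=[]
for n in("top","scene"):
    c=bot.capture(n); np.savez(f"e2_{n}.npz",**{k:c[k] for k in("color","intrinsics","position","attitude")})
    acc=np.mean([bot.capture(n)["color"].astype(float) for _ in range(4)],axis=0)
    uv=proj(c,g2w(g,[[30,165,40]]))[0].astype(int); a=acc[uv[1]-19:uv[1]+19,uv[0]-50:uv[0]+50,::-1]
    im.append(cv2.resize(a.astype(np.uint8),(780,296),interpolation=cv2.INTER_CUBIC)); print(n,uv)
cv2.imwrite("pics/e2.png",np.vstack(im)); print(bot.current_clock())
E
```

```text
[-4.0000e-02  1.4081e+02] 30.86630490854832
[0.4 0.3 0.6]
22.375
top [292 191]
scene [312 212]
22.875
```

View pics/e2.png

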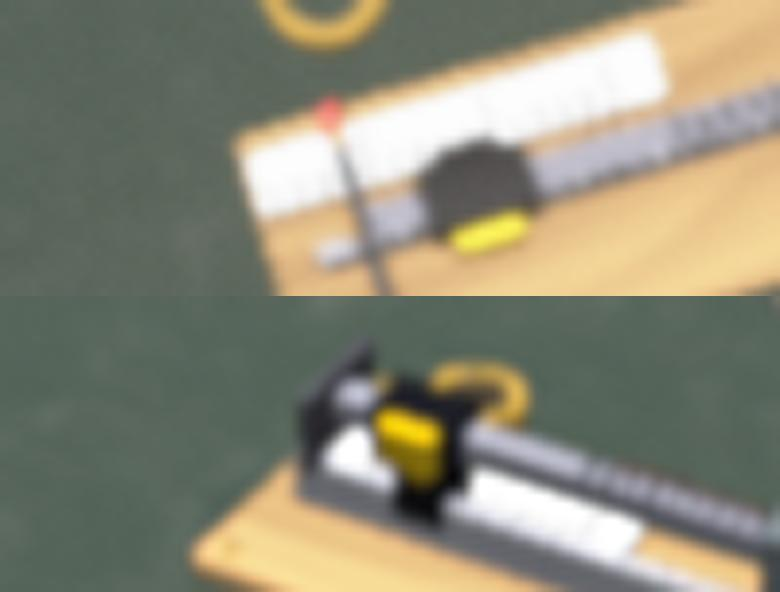

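The top view shows the plate line at about px (288,190) running almost exactly to the clip at about (284,186). Along gauge y the top camera is nearly insensitive to height, so I can measure the residual from this image.

```bash
python3 - <<'E'
from station import bot
from h import *
from scipy.ndimage import map_coordinates
cs=[bot.capture("top") for _ in range(6)]; p=dict(cs[0]); p["color"]=np.mean([c["color"].astype(float) for c in cs],axis=0)
c,s=redc(p,(284,186)); print("clip",c,[w2g(ray(p,c,z)).round(2) for z in(22,28,34)])
def prof(img,x,z,ys):
    uv=proj(p,g2w(g,[[x,y,z] for y in ys])); return np.stack([map_coordinates(img[...,k],[uv[:,1],uv[:,0]],order=1) for k in range(3)],1)
def plate(img,y0,z):
    ys=np.arange(y0-12,y0+12.1,.5); r=[]
    for x in(-26,-22,-18,16,20,24,28):
        v=prof(img,x,z,ys).sum(1); b=np.interp(ys,[ys[0],ys[-1]],[v[:6].mean(),v[-6:].mean()]); w=np.clip(b-v-60,0,None); w*=abs(ys-ys[w.argmax()])<7; r.append((x,round((w@ys)/w.sum(),2)))
    return r
i0=cv2.imread("pics/top0.png")[:,:,::-1].astype(float)
for z in(60,75,94): print(z,"now",plate(p["color"],184,z),"start",plate(i0,75,z))
# clip profile along y at several x
ys=np.arange(172,198,.5)
for z in(28,34):
  for x in(50,54,57):
    v=prof(p["color"],x,z,ys); e=np.clip(v[:,0]-np.maximum(v[:,1],v[:,2])-55,0,None); v0=prof(i0,x,z,ys); e0=np.clip(v0[:,0]-np.maximum(v0[:,1],v0[:,2])-55,0,None)
    print(z,x,(e@ys/e.sum()).round(2),(e0@ys/e0.sum()).round(2))
E
```

```text
clip [283.75175919 186.20758405] [array([ 56.87, 185.13]), array([ 55.76, 184.98]), array([ 54.65, 184.83])]
60 now [(-26, np.float64(183.29)), (-22, np.float64(183.6)), (-18, np.float64(183.82)), (16, np.float64(183.75)), (20, np.float64(183.76)), (24, np.float64(183.76)), (28, np.float64(183.84))] start [(-26, np.float64(75.08)), (-22, np.float64(74.86)), (-18, np.float64(74.83)), (16, np.float64(74.5)), (20, np.float64(74.52)), (24, np.float64(74.49)), (28, np.float64(74.59))]
75 now [(-26, np.float64(183.02)), (-22, np.float64(183.38)), (-18, np.float64(183.35)), (16, np.float64(183.24)), (20, np.float64(183.45)), (24, np.float64(183.45)), (28, np.float64(183.58))] start [(-26, np.float64(75.82)), (-22, np.float64(75.87)), (-18, np.float64(75.64)), (16, np.float64(75.41)), (20, np.float64(75.48)), (24, np.float64(75.58)), (28, np.float64(75.57))]
94 now [(-26, np.float64(182.84)), (-22, np.float64(182.99)), (-18, np.float64(182.84)), (16, np.float64(183.03)), (20, np.float64(182.98)), (24, np.float64(183.09)), (28, np.float64(183.03))] start [(-26, np.float64(76.94)), (-22, np.float64(76.87)), (-18, np.float64(76.71)), (16, np.float64(76.7)), (20, np.float64(76.76)), (24, np.float64(76.76)), (28, np.float64(77.01))]
28 50 185.75 185.37
28 54 185.04 184.86
28 57 184.8 184.73
34 50 185.47 185.12
34 54 184.68 184.53
34 57 184.43 184.42
```

```bash
python3 - <<'E'
from station import bot
from h import *
from scipy.ndimage import map_coordinates
cs=[bot.capture("top") for _ in range(6)]; p=dict(cs[0]); img=np.mean([c["color"].astype(float) for c in cs],axis=0)
i0=cv2.imread("pics/top0.png")[:,:,::-1].astype(float)
print([w2g(ray(p,proj(p,g2w(g,[30,184,z]))[0],27)).round(1) for z in(54,94)])
for im,y0 in((img,184),(i0,75)):
    ys=np.arange(y0-8,y0+8.1,1)
    for x in(34,37,40,43,46):
        uv=proj(p,g2w(g,[[x,y,27] for y in ys])); v=np.stack([map_coordinates(im[...,k],[uv[:,1],uv[:,0]],order=1) for k in range(3)],1)
        lum=v.sum(1)/3; b=np.interp(ys,[ys[0],ys[-1]],[lum[:2].mean(),lum[-2:].mean()]); w=np.clip(b-lum-8,0,None)
        print(x,lum.astype(int).tolist(),"B-R",(v[:,2]-v[:,0]).astype(int).tolist(),(w@ys/w.sum()).round(2))
E
```

```text
[array([ 34.5, 184.7]), array([ 41.6, 185.7])]
34 [245, 244, 242, 237, 230, 223, 212, 199, 187, 187, 197, 208, 218, 227, 236, 242, 244] B-R [0, 0, 0, 0, 1, 1, 1, 2, 2, 2, 2, 2, 2, 1, 1, 0, 0] 184.64
37 [246, 244, 242, 239, 235, 226, 216, 204, 199, 200, 203, 210, 221, 232, 242, 245, 247] B-R [0, 0, 0, 0, 0, 0, 0, 0, 0, 0, 0, 0, 0, 0, 0, 0, 0] 184.74
40 [246, 244, 243, 241, 236, 228, 220, 213, 210, 208, 209, 219, 229, 239, 243, 246, 250] B-R [0, 0, 0, 0, -2, -3, -5, -6, -7, -7, -7, -4, -2, 0, 0, 0, 0] 184.54
43 [247, 246, 245, 242, 238, 232, 227, 222, 217, 214, 220, 226, 234, 239, 244, 248, 250] B-R [0, -1, -1, -3, -6, -9, -14, -19, -24, -26, -20, -14, -9, -6, -3, -1, 0] 184.56
46 [247, 247, 245, 243, 240, 236, 230, 223, 216, 216, 218, 221, 227, 233, 240, 244, 247] B-R [-3, -3, -5, -9, -13, -18, -29, -39, -48, -46, -42, -38, -30, -21, -14, -9, -5] 185.14
34 [236, 226, 207, 188, 168, 168, 169, 173, 187, 206, 225, 237, 242, 247, 251, 251, 251] B-R [0, 0, 0, -1, -2, -2, -3, -4, -4, -3, -2, -1, -1, 0, 0, 0, 0] 72.75
37 [242, 230, 215, 200, 189, 181, 174, 182, 198, 215, 229, 237, 244, 251, 251, 252, 252] B-R [0, -1, -3, -4, -6, -8, -10, -8, -6, -4, -3, -2, 0, 0, 0, 0, 0] 72.84
40 [245, 239, 232, 221, 210, 199, 197, 204, 213, 223, 232, 241, 250, 251, 251, 252, 253] B-R [-2, -4, -6, -11, -17, -22, -21, -18, -14, -10, -6, -2, 0, 0, 0, 0, 0] 73.11
43 [250, 248, 242, 235, 227, 221, 219, 219, 221, 228, 236, 245, 247, 250, 252, 252, 253] B-R [-2, -3, -9, -15, -22, -27, -30, -31, -29, -21, -13, -5, -3, -2, 0, 0, 0] 73.51
46 [250, 247, 243, 239, 235, 230, 225, 223, 226, 231, 237, 241, 245, 248, 250, 251, 251] B-R [-3, -7, -13, -18, -25, -34, -41, -45, -38, -29, -19, -13, -9, -4, -3, -3, -2] 73.9
```

Clip y≈184.8. The plate and pointer, latched, read about 183.5–184.5 (plate model 183.5), so roughly 1 mm remains. Regrip, squeeze and pull that last millimetre.

```bash
python3 - <<'E'
from station import bot
from h import *
u=np.array([np.cos(g[2]),np.sin(g[2]),0]); v=np.array([-u[1],u[0],0])
q=g2w(g,[-.3,139,57])[0]; b=g[2]+np.pi/2
bot.move_pose([q[0],q[1],170],[np.pi,0,b]); bot.movel(q,100)
y1=w2g(bot.current_tool_pos()); print(y1,bot.current_clock())
bot.gripper_to(0); y2=w2g(bot.current_tool_pos()); print(y2,bot.current_width(),bot.current_wrist_force().round(1))
c=1.0
for _ in range(3):
    bot.movel(q+c*v,20); bot.dwell(.4); y=w2g(bot.current_tool_pos()); c+=y2[1]+1.0-y[1]
    f=bot.current_wrist_force(); print(y,bot.current_width(),round(f@u,1),round(f@v,1))
print(bot.current_clock())
im=[]
for n in("top","scene"):
    s=bot.capture(n); uv=proj(s,g2w(g,[[0,130,40]]))[0].astype(int); a=s["color"][uv[1]-25:uv[1]+25,uv[0]-65:uv[0]+65,::-1]
    im.append(cv2.resize(a,(780,300),interpolation=cv2.INTER_CUBIC))
cv2.imwrite("pics/e3.png",np.vstack(im))
# plate shift in scene: latched image vs now
z=np.load("e2_scene.npz"); uv=proj(s,g2w(g,[[-20,184,80]]))[0]; l,t=int(uv[0])-8,int(uv[1])-7
A=z["color"][t:t+16,l:l+14].astype(np.float32).mean(2); B=s["color"][t:t+16,l:l+14].astype(np.float32).mean(2)
print("shift",cv2.phaseCorrelate(A,B),"1mm =",(proj(s,g2w(g,[[-20,185,80]]))[0]-uv).round(2))
E
```

```text
[  0.23987004 138.90405577] 26.3
[-2.71739662e-02  1.38550996e+02] 30.59289460918045 [ 2.9 -1.6 -1.7]
[-3.46410698e-02  1.39613360e+02] 31.00013559403124 3.5 -3.6
[-4.34643354e-02  1.39590030e+02] 31.146962824858367 5.4 -3.5
[-3.8497053e-02  1.3958420e+02] 30.715921263235472 4.0 -3.1
29.0667
shift ((0.4623197706527309, -0.4327399186970329), 0.8354376204001407) 1mm = [-0.25 -0.08]
```

View pics/e3.png

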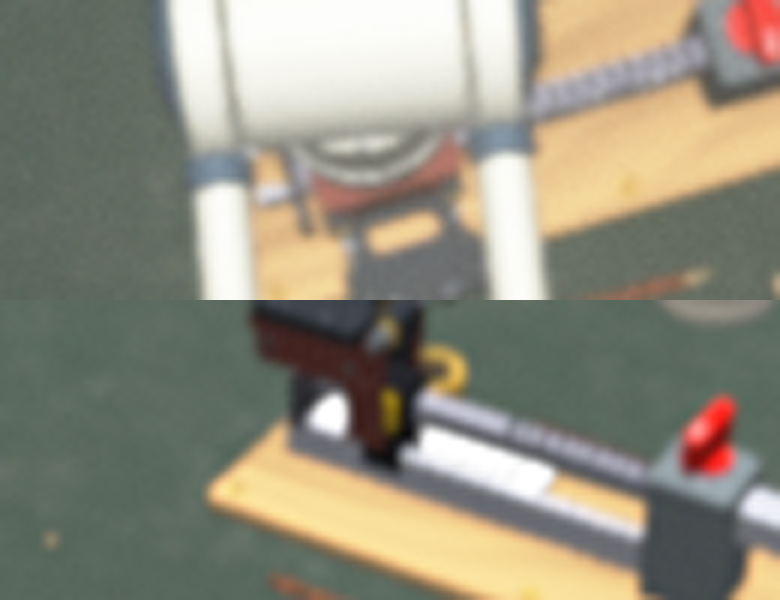

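```bash
python3 - <<'E'
from station import bot
from h import *
from scipy.ndimage import map_coordinates
def meas(img,p):
    ys=np.arange(175,193,.5); r=[]
    for x in(-28,-26,-24,-22,-20):
        uv=proj(p,g2w(g,[[x,y,80] for y in ys])); v=sum(map_coordinates(img[...,k],[uv[:,1],uv[:,0]],order=1) for k in range(3))
        b=v[-8:].mean(); k=v.argmin(); h=(b+v[k])/2; i=k+np.argmax(v[k:]>h); r.append(ys[i-1]+.5*(h-v[i-1])/(v[i]-v[i-1]))  # outer half-height edge
    return np.round(r,2)
z=np.load("e2_top.npz"); p={k:z[k] for k in z}
def now(): return np.mean([bot.capture("top")["color"].astype(float) for _ in range(6)],axis=0)
print("latched",meas(p["color"].astype(float),p)); a=meas(now(),p); print("now",a)
u=np.array([np.cos(g[2]),np.sin(g[2]),0]); v=np.array([-u[1],u[0],0])
t=np.array(bot.current_tool_pos()); print(w2g(t),bot.current_clock())
E
```

```text
latched [186.62 186.75 186.9  187.08 186.96]
now [187.59 187.88 188.   187.78 187.64]
[-2.33626056e-02  1.39628157e+02] 29.4667
```

The plate's outer edge has moved about 0.9 mm from its latched reading, as intended. The grip is steady with the button fully in, so I'm handing in.

```bash
python3 -c "
from station import bot
print(bot.current_width(),bot.current_grasp_force()); print(bot.close_job())"
```

```text
30.689867210346176 30.001210570335388
the job is handed in; nothing more can be done
None
```

The job is handed in: the red knob is loosened to its stop, and the arm is pulled out and held still with the button squeezed in. I put the pointer within about 1 mm of the clip's white line, measured before the final 1 mm pull because the gripper now hides both. To take that measurement I let go of the head once, with the arm latched, and then gripped it again.

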